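# Angle the profile past the post into its bay

## Robot

A 6-joint arm with a two-finger parallel gripper is mounted at the origin on a cart in front of the work surface, level with it; the furniture and walls round the work are solid. World frame = base frame: x ahead of the robot, y to its left, z up, the work surface at z = 0. Lengths are in m, angles in rad, forces in N, time in s.
With the tool pointing down it reaches from about 0.35 to 0.975 m from the base axis. Payload 4.9 kg.
Tool frame: the origin (TCP) lies on the centre line of the jaws, within the pads' length; the fingertips stand manip.tcp_to_tips ahead of it and the grasp point (between the pads) is the TCP (manip.tcp_to_tips is the distance from the TCP to the fingertips, in m); y points along the fingers, z is the direction in which the jaws open and shut, and the axes are right-handed (so a half turn about y gives the same grasp; the last joint's range is limited). The gripper opens to 85 mm and grips with 20 to 120 N. Pads are 22 mm wide; open, the fingers measure 114 mm over their backs; the gripper's body (76 mm by 85 mm) begins 54 mm behind the grasp point. The pads swing forward as they close: fully open they stand 13 mm farther back than shut.
Start: joints at [1.058, 0.053, 1.613, -0, 1.476, -0.119], TCP at [0.24, 0.577, 0.25] pointing down, gripper open.
Joint ranges: [-3.01, 3.01], [-1.01, 2.22], [0.06, 2.58], [-1.02, 4.17], [0.09, 2.62], [-3.14, 3.14]. Speed limits (rad/s): [2.57, 2.57, 3.14, 3.14, 3.14, 3.14].

## Interface

Orientations are given as a unit quaternion [w, x, y, z].
In Python, from plant import manip gives the robot as it stands.
- The arm moves only by the tool apply_moves, never from a script. Its argument "moves" is a list of rows, each a list of 7 numbers: the gripper's target within -1 to 1 (shut at 1, half-way at 0, fully open at -1), then the shift along the tool's x, y, z in mm, then the turn, a rotation vector about the tool's x, y, z in degrees. A call has 1 to 20 rows; each row shifts and turns the commanded pose from where the row before left it, along the tool's axes as they then stand; what a row does not reach is not made up. A row lasts 1/10 s, in which the tool goes at most 50 mm and 8.59 degrees, less where a joint would pass 70% of its speed; a pose out of reach is approached as far as the arm can. A call with a gripper value outside its range is refused whole. The fingers move at their own pace and stop on an object; the grip force is fixed at half the most. Time passes only in rows, so rows that do not move let the fingers close. It gives the time, the measured TCP pose, the force and the opening at its end, in the units of the state.
- manip.state(): the state, without advancing time (a new reading comes with each control period).
- manip.grab_frame(name): name is "scene" or "top"; returns the picture (420x560x3 uint8, blue, green, red); there is no depth.
- manip.calibration(name): a dict with "mtx" (3x3 intrinsics, pixels), "distortion" ([k1, k2, p1, p2, k3] as OpenCV has them; the pictures are not rectified), "T" (4x4, takes a point from camera to world coordinates). Camera axes: x right, y down, z forward; pixel columns grow to the right and rows downward; lengths in m; the calibration is good to about 2 mm. A picture is of the moment at which its call begins. calibration takes no time and is no camera call.
- manip.job_done(): hands the job in, once; it reports no verdict.
The state is a dict: "time": time; "joint_pos": joint angles; "joint_vel": joint speeds; "joint_efforts": joint torques, N m; "tool_pos": TCP position; "tool_rot": TCP orientation; "contact_force": force on the tool from outside, world axes, zero at the start; "ft_torque": the same for the moment, N m; "gripper_width": opening from 0.0 (shut) to 1.0 (fully open).
Only numpy, scipy, OpenCV 4.12 (cv2) and the standard library are available. Lean on these libraries where they do the work, as an engineer would, in place of code of your own. Each camera call takes 0.05 s, during which the arm holds its last target. There are 200 camera calls.

## Task

Put the loose length of aluminium profile (the bar) away by pushing it along the bench with the fingertips, without lifting it: the post leaves too little room to push it in straight, so push its right-hand end into the bay and across behind the post, then push the left-hand end in, until the whole bar lies flat on the bench inside the bay, behind the post and behind the front ends of the end blocks. Leave everything else on the bench standing where it is, and draw the hand clear of the bar at the end.

Things in the scene. Friction and masses are not known exactly. Their poses are not given: they have to be found in the camera images.
- bar: The loose length of slotted aluminium profile, a straight bar 20 x 20 mm, 220 mm long, 0.16 to 0.25 kg, lying flat on the bench in front of the bay. Origin: centre of its underside; its y axis runs along its length towards its left end, z up.
- bar_right_end (a point): Middle of the bar's right-hand end face (body y = -110 mm), 10 mm above its underside. This is the end that has to go behind the post.
- bar_left_end (a point): Middle of the bar's left-hand end face (body y = +110 mm), 10 mm above its underside.
- bay: Fixed storage bay on the bench, open above and to the front. Origin: on the bench top at the middle of its mouth; x points into the bay, y to the left along the mouth. Inside it is 280 mm long (y = -140 to 140 mm) and 60 mm deep: mouth at x = 0, aluminium back fence (30 mm thick) from x = 60 mm. Black end blocks, 18 mm thick, run from x = 0 to 60 mm. All 30 mm high; the bench is the floor.
- post: Fixed round steel post, 25 mm in diameter, 62 mm high, on the line of the bay's mouth (bay x = 0) towards its right-hand end (bay y = -70 to -55 mm). Origin: centre of its foot; axes as the bay's. 47 mm are free between it and the back fence, and 182 to 198 mm between it and the left end block: less than the bar's length.
- weight: Bystander: small steel knob weight, 28 mm across, 40 mm high, standing to the right in front of the bay. Origin: centre of its underside.
- loupe: Bystander: black standing loupe, 40 mm across and high, standing left of the bay. Origin: centre of its underside.
- dropper: Bystander: small brown dropper bottle, 30 mm across, 92 mm high, far left near the front edge. Origin: centre of its underside.
- tape_roll: Bystander: roll of tape lying flat, 92 mm across, 48 mm high, behind the bay. Origin: centre of its underside.
- film_box: Bystander: clear flat box, 129 x 119 x 27 mm, behind the bay. Origin: centre of its underside.
- hex_block: Bystander: block with hex keys standing in it, 36 x 60 x 82 mm, standing left of the bay, level with its back fence. Origin: centre of its underside.
There are look-alikes about, which are no part of the job. There is more than one size of the bar; the job needs the larger.

How it is judged:
By the outcome, as a careful person would: the job done as asked, in the order asked, and still so for the second after the job is handed in, with the robot touching nothing.
It also fails if it takes over 64 s, if anything falls off the work surface, if the arm or the gripper's body presses on something with over 40 N, if the wrist force passes 120 N, or if a joint passes its speed limit or range.

## Working session

There is one attempt and no reset: what is moved stays moved. The work goes in short steps, Python scripts to look and compute and a tool call to move; the robot and the scene stay as the last step left them, time stands still between calls to the robot, and variables do not carry over. Pictures are saved under pics/ and viewed, about 8 in all and at most 12, crops included, and the job is handed in when it is done.

Besides the shell and the picture viewer there is one more tool, called after ">>>" as name(argument=value, ...) on one line, values as JSON. apply_moves: Moves the arm, as the interface text tells. Its arguments: {"type":"object","properties":{"moves":{"type":"array","items":{"type":"array","items":{"type":"number"}}}},"required":["moves"]}

```bash
mkdir -p pics; ls; python3 - <<'E'
from plant import manip
import cv2,numpy as np
for n in("scene","top"):
    cv2.imwrite(f"pics/{n}0.png",manip.grab_frame(n))
    c=manip.calibration(n);print(n,np.round(c["mtx"],1).tolist(),c["distortion"],np.round(c["T"],3).tolist())
print(manip.state(),manip.tcp_to_tips)
E
```

```text
pics
scene [[520.5, 0.0, 281.7], [0.0, 520.5, 202.1], [0.0, 0.0, 1.0]] [0.05162834 0.         0.         0.         0.        ] [[0.771, -0.276, 0.574, -0.137], [-0.636, -0.305, 0.709, -0.685], [-0.02, -0.911, -0.411, 0.621], [0.0, 0.0, 0.0, 1.0]]
top [[458.2, 0.0, 281.8], [0.0, 458.2, 205.4], [0.0, 0.0, 1.0]] [-0.01358052  0.          0.          0.          0.        ] [[-0.025, -0.971, 0.236, 0.317], [-1.0, 0.025, -0.003, 0.263], [-0.003, -0.236, -0.972, 1.408], [0.0, 0.0, 0.0, 1.0]]
{'time': 0.1, 'joint_pos': array([ 1.05800848e+00,  5.33003427e-02,  1.61417186e+00,  3.15521544e-05,
        1.47598079e+00, -1.19023146e-01]), 'joint_vel': array([-0.00031685,  0.00134231, -0.0021424 ,  0.00169711,  0.00056055,
       -0.00043284]), 'joint_efforts': array([ 5.59727996e-04, -3.94904995e+01, -3.71362853e+01, -1.07682326e-04,
        3.92621267e-03,  6.49305122e-06]), 'tool_pos': array([0.2395365 , 0.57670338, 0.24917097]), 'tool_rot': array([-0.69282409,  0.69406754, -0.13853507,  0.13810527]), 'contact_force': array([ 0.65624266, -0.69714225, -0.08819564]), 'ft_torque': array([0.01301343, 0.05385049, 0.02495801]), 'gripper_width': 0.9980904378391888} 0.019
```

View pics/scene0.png

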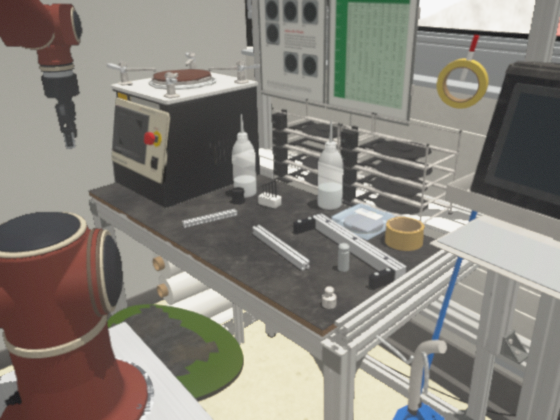

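View pics/top0.png

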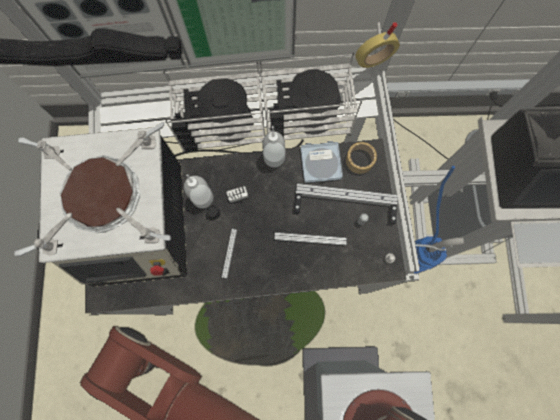

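The top view shows two bar-like candidates. One is a profile at about (311,239), roughly 72 px long, in front of the bay. The other is a shorter, thinner one at about (230,253). The fence at (297–397, 186–203) is fixed. The first candidate should be the bar, so I'll check it with close crops and sizes.

```bash
cat > h.py <<'E'
from plant import manip
import cv2,numpy as np
def ray(n,uv):
    c=manip.calibration(n);p=cv2.undistortPoints(np.array([[uv]],float),c["mtx"],np.array(c["distortion"]))[0,0]
    T=np.array(c["T"]);return T[:3,3],T[:3,:3]@np.array([p[0],p[1],1])
def onz(n,uv,z):
    o,d=ray(n,uv);return (o+d*(z-o[2])/d[2])
def tri(u1,u2):
    o1,d1=ray("scene",u1);o2,d2=ray("top",u2)
    s=np.linalg.lstsq(np.c_[d1,-d2],o2-o1,rcond=None)[0];a=o1+d1*s[0];b=o2+d2*s[1];return (a+b)/2,np.linalg.norm(a-b)
def proj(n,P):
    c=manip.calibration(n);T=np.linalg.inv(np.array(c["T"]));P=np.atleast_2d(np.array(P,float))
    return cv2.projectPoints(P,cv2.Rodrigues(T[:3,:3])[0],T[:3,3],c["mtx"],np.array(c["distortion"]))[0][:,0]
def crop(n,x0,y0,w,h,k,f,im=None):
    im=manip.grab_frame(n) if im is None else im
    c=cv2.resize(im[y0:y0+h,x0:x0+w],None,fx=k,fy=k,interpolation=cv2.INTER_CUBIC)
    for u in range((x0+9)//10*10,x0+w,10):
        cv2.line(c,((u-x0)*k,0),((u-x0)*k,10 if u%50 else 20),(0,255,255),1)
        if u%20==0:cv2.putText(c,str(u),((u-x0)*k,20),0,.4,(0,255,255),1)
    for v in range((y0+9)//10*10,y0+h,10):
        cv2.line(c,(0,(v-y0)*k),(10,(v-y0)*k),(0,255,255),1)
        if v%20==0:cv2.putText(c,str(v),(10,(v-y0)*k+4),0,.4,(0,255,255),1)
    cv2.imwrite(f"pics/{f}.png",c)
E
python3 - <<'E'
from h import *
t=cv2.imread("pics/top0.png");s=cv2.imread("pics/scene0.png")
a=lambda *q:None
crop("top",265,175,150,100,5,"tc",t);crop("scene",240,190,180,125,4,"sc",s)
E
```

```text
(no output)
```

View pics/tc.png

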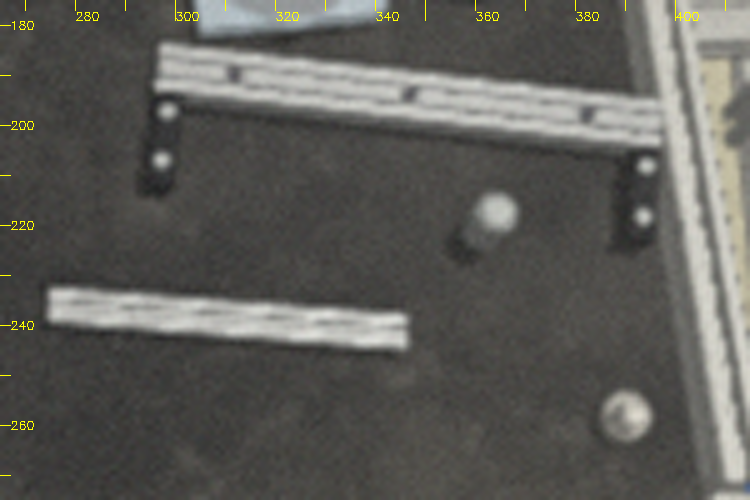

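View pics/sc.png

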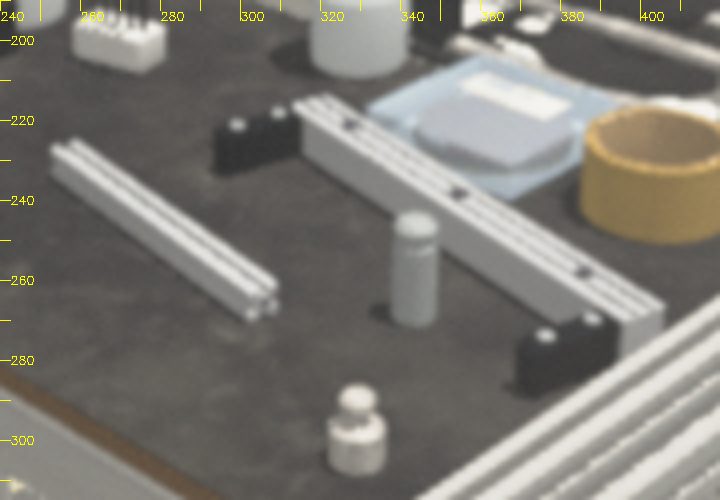

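Top crop: the bar's top-face corners are about (274.5,232.5/239.5) and (346.5,238/245), the post top is at (363.5,217), the left block runs (298,197)–(296,212), and the weight is at (390,258). In the scene crop, the bar's top runs from (252.5,227)/(257.5,225) to (299,267)/(305.5,261). The short look-alike is at top (230,253).

```bash
cat >> h.py <<'E'
def tris(d):
    for k,(a,b) in d.items():
        p,e=tri(a,b);print(k,np.round(p*1000,0),round(e*1000,1))
E
python3 - <<'E'
from h import *
tris({"bar LB":((257,225),(274.5,232.7)),"bar RB":((305.5,261),(346.5,238)),"bar RF":((299.5,266.5),(346.5,245)),"bar LF":((252,227),(274.5,239.5)),
"fence LF":((311,221.5),(296,193)),"fence RF":((392,272),(395,204)),"fence LB":((318,214),(297,184)),"fence RB":((403,265),(396,195)),"bolt L1":((296.5,221),(297,207)),"bolt L2":((306.5,218),(298.5,197)),
"bolt R1":((373.5,273.5),(391.5,218.5)),"bolt R2":((385,269.5),(392,208)),"post top":((341,246.5),(363,217.5)),"weight top":((327,288),(390,257.5))})
L=[onz("top",p,.02) for p in((274.5,232.7),(346.5,238),(346.5,245),(274.5,239.5))];print(np.round(L,3).tolist(),np.linalg.norm(L[0]-L[1]))
c=manip.calibration("top")
for p in((224,276),(233,229)):print("small",onz("top",p,.015))
for p in((363.5,217.2),):print("post62",onz("top",p,.062))
for p in((390,257.5),):print("weight40",onz("top",p,.038))
F=[onz("top",p,.03) for p in((296,193),(395,204),(297,207),(298.5,197),(391.5,218.5),(392,208))];print("z30",np.round(F,3).tolist())
print("rail",onz("top",(397,180),.03),onz("top",(410,275),.03), "post foot",onz("scene",(342,269),0))
E
```

```text
bar LB [567. 284.  19.] 3.1
bar RB [542.  66.  21.] 9.0
bar RF [522.  65.  14.] 6.8
bar LF [547. 283.  20.] 1.5
fence LF [692. 214.  14.] 5.1
fence RF [646. -92.  23.] 5.7
fence LB [716. 211.  30.] 7.5
fence RB [674. -96.  30.] 2.9
bolt L1 [642. 213.  32.] 5.9
bolt L2 [672. 208.  33.] 7.8
bolt R1 [600. -77.  30.] 1.3
bolt R2 [633. -81.  28.] 2.7
post top [599.  16.  56.] 3.9
weight top [480. -61.  38.] 0.7
[[0.568, 0.283, 0.02], [0.546, 0.063, 0.02], [0.524, 0.064, 0.02], [0.547, 0.284, 0.02]] 0.2212616841442261
small [0.44008946 0.43838228 0.015     ]
small [0.58362309 0.41114427 0.015     ]
post62 [0.60048172 0.01423651 0.062     ]
weight40 [ 0.48024172 -0.0612776   0.038     ]
z30 [[0.69, 0.213, 0.03], [0.646, -0.092, 0.03], [0.645, 0.212, 0.03], [0.677, 0.206, 0.03], [0.601, -0.077, 0.03], [0.634, -0.082, 0.03]]
rail [ 0.72363977 -0.10479586  0.03      ] [ 0.42736461 -0.11871761  0.03      ] post foot [0.59818756 0.01255052 0.        ]
```

```bash
cat >> h.py <<'E'
from scipy.spatial.transform import Rotation as R
O=np.array([.6085,.0695]);a=np.radians(8.4);EX=np.array([np.cos(a),-np.sin(a)]);EY=np.array([np.sin(a),np.cos(a)])
def tobay(p):d=np.array(p)[:2]-O;return np.array([d@EX,d@EY])*1000
def st():
    s=manip.state();q=s["tool_rot"];M=R.from_quat([q[1],q[2],q[3],q[0]]).as_matrix()
    B=np.array([[*EX,0],[*EY,0],[0,0,1]])
    print("t",round(s["time"],2),"bay mm",np.round(tobay(s["tool_pos"]),1),"z",round(s["tool_pos"][2]*1000,1),"F",np.round(s["contact_force"],1),"w",round(s["gripper_width"],2))
    print("tool axes in bay (cols)\n",np.round(B@M,3));print("rotvec deg in tool to [x->-? ]",np.round(s["joint_pos"],2))
    return s,B@M
E
python3 - <<'E'
from h import *
s,M=st()
for nm,T in(("x=ex",[[1,0,0],[0,0,1],[0,-1,0]]),("x=ey",[[0,0,-1],[1,0,0],[0,-1,0]]),("x=-ex",[[-1,0,0],[0,0,-1],[0,-1,0]]),("x=-ey",[[0,0,1],[-1,0,0],[0,-1,0]])):
    T=np.array(T,float);print(nm,np.linalg.det(T),np.degrees(R.from_matrix(M.T@T).as_rotvec()).round(1))
print([n for n in dir(manip) if n[0]!='_'])
for n,p in(("left",(.568,.283)),("ctr",(.546,.1735)),("rt",(.535,.063)),("small",(.511,.425)),("post",(.6,.0142)),("weight",(.480,-.061))):print(n,tobay(p).round(0))
E
```

```text
t 0.1 bay mm [-439.1  447.9] z 249.2 F [ 0.7 -0.7 -0.1] w 1.0
tool axes in bay (cols)
 [[ 0.97  -0.001  0.245]
 [-0.245 -0.002  0.97 ]
 [-0.    -1.    -0.002]]
rotvec deg in tool to [x->-? ] [ 1.06  0.05  1.61  0.    1.48 -0.12]
x=ex 1.0 [  0.1 -14.2  -0. ]
x=ey 1.0 [ 1.000e-01 -1.042e+02 -1.000e-01]
x=-ex 1.0 [  0.  165.8   0.2]
x=-ey 1.0 [ 0.1 75.8  0.1]
['IKError', 'calibration', 'grab_frame', 'job_done', 'state', 'tcp_to_tips']
left [-71. 205.]
ctr [-77.  94.]
rt [-72. -17.]
small [-148.  337.]
post [ -0. -56.]
weight [-108. -148.]
```

>>> apply_moves(moves=[[1,0,0,0,0,-7.1,0],[1,0,0,0,0,-7.1,0],[1,26,0,-30,0,0,0],[1,26,0,-30,0,0,0],[1,26,0,-30,0,0,0],[1,26,0,-30,0,0,0],[1,26,0,-30,0,0,0],[1,26,0,-30,0,0,0],[1,26,0,-30,0,0,0],[1,26,0,-30,0,0,0],[1,26,0,-30,0,0,0],[1,26,0,-30,0,0,0],[1,26,0,-30,0,0,0],[1,26,0,-30,0,0,0],[1,0,40,0,0,0,0],[1,0,40,0,0,0,0],[1,0,40,0,0,0,0],[1,0,40,0,0,0,0],[1,0,0,0,0,0,0]])

```text
time: 2.0
tool_pos: [0.4908, 0.1744, 0.0834]
tool_rot: [-0.704, 0.707, -0.056, 0.047]
contact_force: [-0.2, -0.2, -0.9]
gripper_width: -0.002
```

```bash
python3 - <<'E'
from h import *
st()
im=manip.grab_frame("scene");crop("scene",200,130,180,150,4,"s1",im)
E
```

```text
t 2.0 bay mm [-131.8   86.6] z 83.4 F [-0.2 -0.2 -0.9] w -0.0
tool axes in bay (cols)
 [[ 1.    -0.013 -0.   ]
 [ 0.    -0.005  1.   ]
 [-0.013 -1.    -0.005]]
rotvec deg in tool to [x->-? ] [ 0.2  -0.02  1.98  0.    1.19 -1.23]
```

View pics/s1.png

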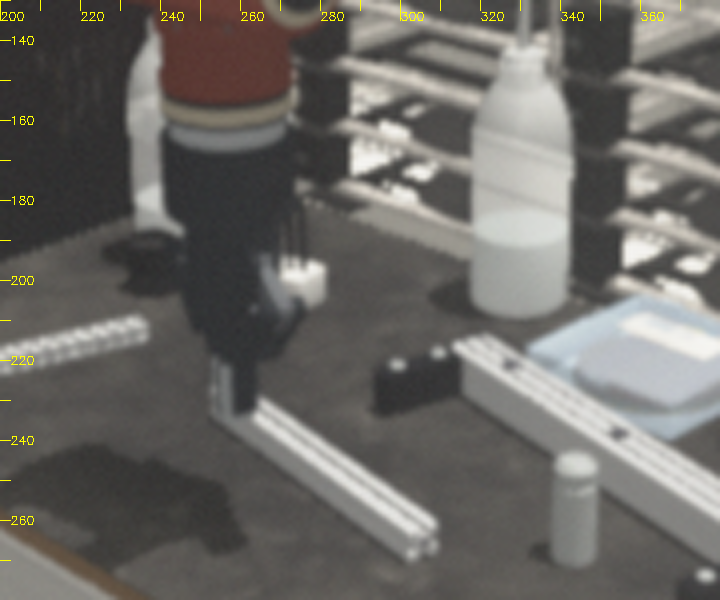

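The gripper is shut with the tips at about (253,233), above and in front of the bar, and nothing is touching. I'll lower it and push the bar forwards near its middle.

>>> apply_moves(moves=[[1,0,27,0,0,0,0],[1,0,27,0,0,0,0],[1,5,0,0,0,0,0],[1,5,0,0,0,0,0],[1,5,0,0,0,0,0],[1,5,0,0,0,0,0],[1,5,0,0,0,0,0],[1,5,0,0,0,0,0],[1,5,0,0,0,0,0],[1,5,0,0,0,0,0],[1,5,0,0,0,0,0],[1,5,0,0,0,0,0]])

```text
time: 3.25
tool_pos: [0.545, 0.1686, 0.0365]
tool_rot: [0.705, -0.705, 0.053, -0.05]
contact_force: [-5.7, 0.4, 5.9]
gripper_width: 0.002
```

```bash
cat >> h.py <<'E'
def bar(z=.02,n0=None):
    "bright blobs in the top view, on the bench near the bay; prints oriented boxes in bay mm"
    im=manip.grab_frame("top");g=im.max(2);c=np.array([onz("top",(u,v),z)[:2] for v in range(150,290) for u in range(240,405)])
    m=((g[150:290,240:405]>125)*255).astype(np.uint8)
    k,_,sts,_=0,0,0,0
    for cn in cv2.findContours(m,cv2.RETR_EXTERNAL,cv2.CHAIN_APPROX_NONE)[0]:
        if cv2.contourArea(cn)<80: continue
        P=np.array([tobay(onz("top",(p[0][0]+240,p[0][1]+150),z)) for p in cn],np.float32)
        r=cv2.minAreaRect(P);b=cv2.boxPoints(r)
        print("ctr",np.round(r[0]),"size",np.round(r[1]),"corners",np.round(b).astype(int).tolist())
    return im
E
python3 - <<'E'
from h import *
st();im=bar();cv2.imwrite("pics/t2raw.png",im)
E
```

```text
t 3.25 bay mm [-77.3  88.7] z 36.5 F [-5.7  0.4  5.9] w 0.0
tool axes in bay (cols)
 [[ 1.    -0.003 -0.001]
 [ 0.001 -0.     1.   ]
 [-0.003 -1.    -0.   ]]
rotvec deg in tool to [x->-? ] [ 0.17  0.16  1.89  0.    1.1  -1.26]Traceback (most recent call last):
  File "<stdin>", line 2, in <module>
  File "h.py", line 38, in bar
    im=manip.grab_frame("top");g=im.max(2);c=np.array([onz("top",(u,v),z)[:2] for v in range(150,290) for u in range(240,405)])
                                                       ~~~^^^^^^^^^^^^^^^
  File "h.py", line 7, in onz
    o,d=ray(n,uv);return (o+d*(z-o[2])/d[2])
        ~~~^^^^^^
  File "h.py", line 4, in ray
    c=manip.calibration(n);p=cv2.undistortPoints(np.array([[uv]],float),c["mtx"],np.array(c["distortion"]))[0,0]
ValueError: time passes only in moves, steps and waits
```

```bash
python3 - <<'E'
s=open("h.py").read()
s=s.replace("import cv2,numpy as np\n","import cv2,numpy as np\nCAL={n:manip.calibration(n) for n in('scene','top')}\n",1).replace("c=manip.calibration(n)","c=CAL[n]")
s=s.replace(";c=np.array([onz(\"top\",(u,v),z)[:2] for v in range(150,290) for u in range(240,405)])","").replace("    k,_,sts,_=0,0,0,0\n","")
open("h.py","w").write(s)
E
python3 - <<'E'
from h import *
im=bar();crop("top",250,170,150,110,5,"t2",im)
E
```

```text
ctr [-197. -165.] size [20. 79.] corners [[-220, -132], [-192, -206], [-173, -199], [-201, -125]]
ctr [-61. 177.] size [22. 55.] corners [[-75, 203], [-69, 148], [-47, 151], [-54, 206]]
ctr [ 90. -13.] size [293. 339.] corners [[-66, 147], [-46, -191], [246, -174], [226, 164]]
ctr [198. -43.] size [64. 90.] corners [[161, -2], [171, -92], [235, -84], [224, 6]]
ctr [167.  84.] size [107. 122.] corners [[101, 132], [127, 13], [232, 36], [206, 155]]
ctr [171. 276.] size [ 41. 141.] corners [[142, 344], [159, 204], [200, 209], [183, 349]]
```

View pics/t2.png

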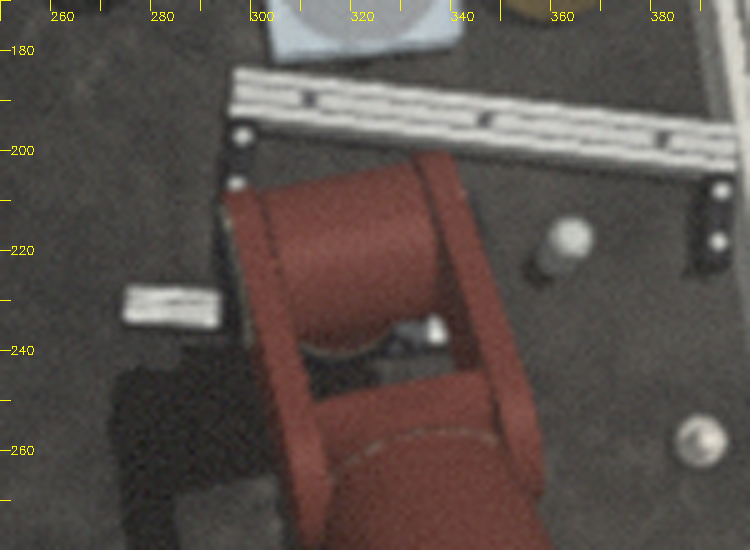

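The arm covers part of the view. The bar's left piece is at (272–292, 228–235) and its right tip at about (337,236), so it has moved about 18 mm forwards almost parallel. The tips are only just below its top, so I'll back off, go 9 mm lower and carry on.

>>> apply_moves(moves=[[1,-12,0,0,0,0,0],[1,0,9,0,0,0,0],[1,0,0,0,0,0,0],[1,5,0,0,0,0,0],[1,5,0,0,0,0,0],[1,5,0,0,0,0,0],[1,5,0,0,0,0,0],[1,5,0,0,0,0,0],[1,5,0,0,0,0,0],[1,4,0,0,0,0,0],[1,4,0,0,0,0,0],[1,0,0,0,0,0,0]])

```text
time: 4.55
tool_pos: [0.5721, 0.1644, 0.0274]
tool_rot: [0.705, -0.705, 0.051, -0.052]
contact_force: [-0.3, 0.1, -0.1]
gripper_width: -0.004
```

```bash
cat >> h.py <<'E'
def edges(u0,u1,v0,v1,z=.02,n="top"):
    "print left/right tips of bright pixels in window"
    im=manip.grab_frame(n);g=im.max(2)[v0:v1,u0:u1];m=(im.min(2)[v0:v1,u0:u1]>120).astype(np.uint8)
    for r in m: print(''.join('.#'[x] for x in r))
    return im
E
python3 - <<'E'
from h import *
st();im=bar();cv2.imwrite("pics/t3raw.png",im)
m=im.min(2)[205:250,265:360]>105
for i,r in enumerate(m): print(205+i,''.join('.#'[int(x)] for x in r))
E
```

```text
t 4.55 bay mm [-49.9  88.6] z 27.4 F [-0.3  0.1 -0.1] w -0.0
tool axes in bay (cols)
 [[ 1.     0.001 -0.001]
 [ 0.001  0.     1.   ]
 [ 0.001 -1.     0.   ]]
rotvec deg in tool to [x->-? ] [ 0.16  0.22  1.83 -0.    1.09 -1.27]
ctr [-190. -162.] size [18. 76.] corners [[-203, -126], [-194, -201], [-176, -199], [-186, -124]]
ctr [-36. 177.] size [22. 56.] corners [[-50, 203], [-43, 148], [-22, 151], [-28, 206]]
ctr [ 88. -14.] size [296. 339.] corners [[-69, 147], [-49, -191], [246, -174], [226, 164]]
ctr [198. -43.] size [64. 90.] corners [[161, -2], [171, -92], [235, -84], [224, 6]]
ctr [167.  84.] size [107. 122.] corners [[101, 132], [127, 13], [232, 36], [206, 155]]
ctr [171. 276.] size [ 41. 141.] corners [[142, 344], [159, 204], [200, 209], [183, 349]]
205 ...............................................................................................
206 ...............................................................................................
207 ...............................................................................................
208 ...........................
[... 3468 characters left out ...]

243 ...............................................................................................
244 ...............................................................................................
245 ...............................................................................................
246 ...............................................................................................
247 ...............................................................................................
248 ...............................................................................................
249 ...............................................................................................
```

>>> apply_moves(moves=[[1,-20,0,0,0,0,0],[1,0,0,-32,0,0,0],[1,0,0,-32,0,0,0],[1,10,0,0,0,0,0],[1,5,0,0,0,0,0],[1,5,0,0,0,0,0],[1,5,0,0,0,0,0],[1,5,0,0,0,0,0],[1,5,0,0,0,0,0],[1,5,0,0,0,0,0],[1,5,0,0,0,0,0],[1,5,0,0,0,0,0],[1,5,0,0,0,0,0],[1,5,0,0,0,0,0],[1,5,0,0,0,0,0],[1,5,0,0,0,0,0],[1,0,0,0,0,0,0]])

```text
time: 6.3
tool_pos: [0.6124, 0.0937, 0.0275]
tool_rot: [-0.705, 0.705, -0.051, 0.052]
contact_force: [0.3, -0.7, -0.0]
gripper_width: 0.002
```

```bash
python3 - <<'E'
from h import *
st();im=bar();crop("top",250,170,150,110,5,"t4",im);crop("scene",220,180,180,130,4,"s4")
E
python3 -c "
import cv2,numpy as np
a=cv2.imread('pics/t4.png');b=cv2.imread('pics/s4.png')
a=cv2.resize(a,None,fx=.53,fy=.53);b=cv2.resize(b,None,fx=.56,fy=.56);h=max(a.shape[0],b.shape[0])
cv2.imwrite('pics/c4.png',np.hstack([cv2.copyMakeBorder(x,0,h-x.shape[0],0,0,0) for x in(a,b)]))"
```

```text
t 6.3 bay mm [ 0.4 24.5] z 27.5 F [ 0.3 -0.7 -0. ] w 0.0
tool axes in bay (cols)
 [[ 1.     0.001 -0.   ]
 [ 0.    -0.     1.   ]
 [ 0.001 -1.    -0.   ]]
rotvec deg in tool to [x->-? ] [ 0.03  0.27  1.77 -0.    1.1  -1.39]
ctr [-20. 137.] size [ 23. 127.] corners [[-55, 190], [-6, 74], [16, 83], [-34, 199]]
ctr [ 86. -13.] size [18. 91.] corners [[69, 30], [87, -59], [104, -56], [86, 34]]
ctr [ 79. 116.] size [33. 78.] corners [[62, 155], [63, 77], [96, 77], [95, 155]]
ctr [  97. -136.] size [293.  94.] corners [[-52, -97], [-46, -191], [246, -174], [240, -80]]
ctr [198. -43.] size [64. 90.] corners [[161, -2], [171, -92], [235, -84], [224, 6]]
ctr [167.  84.] size [107. 122.] corners [[101, 132], [127, 13], [232, 36], [206, 155]]
ctr [173. 277.] size [ 37. 141.] corners [[146, 345], [163, 204], [200, 209], [183, 349]]
```

View pics/c4.png

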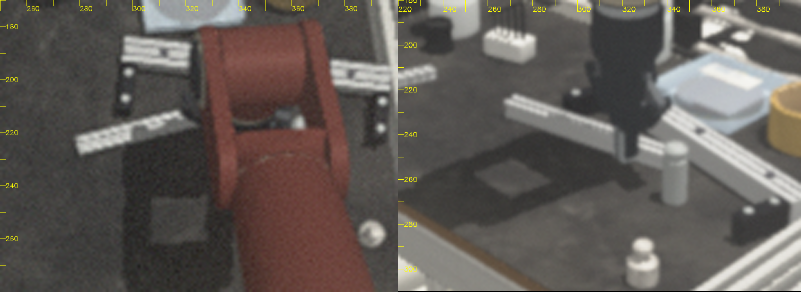

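The left end is at bay (−44,194), the tilt is about 23°, and the right end is at about (41,−8). It's inside the mouth and left of the post, as both views show. Next I'll go round to the left end and push along the bar's axis.

>>> apply_moves(moves=[[1,-40,0,0,0,0,0],[1,-40,0,0,0,0,0],[1,-20,0,40,0,0,0],[1,0,0,42,0,0,0],[1,0,0,42,0,0,0],[1,0,0,42,0,0,0],[1,0,0,44,0,0,0],[1,0,0,0,0,-7,0],[1,0,0,0,0,-7,0],[1,0,0,0,0,-6,0],[1,36,0,-13,0,0,0],[1,0,0,0,0,0,0]])

```text
time: 7.6
tool_pos: [0.5842, 0.3104, 0.0281]
tool_rot: [0.704, -0.703, -0.073, 0.07]
contact_force: [-0.2, -0.1, 0.0]
gripper_width: 0.003
```

```bash
python3 - <<'E'
from h import *
st();im=bar()
m=im.min(2)[195:250,265:370]>105
for i,r in enumerate(m): print(195+i,''.join('.#'[int(x)] for x in r))
E
```

```text
t 7.6 bay mm [-59.2 234.7] z 28.1 F [-0.2 -0.1  0. ] w 0.0
tool axes in bay (cols)
 [[ 0.94   0.004 -0.341]
 [ 0.341  0.001  0.94 ]
 [ 0.004 -1.    -0.   ]]
rotvec deg in tool to [x->-? ] [ 0.38  0.35  1.66 -0.    1.12 -1.4 ]
ctr [-196. -167.] size [20. 76.] corners [[-219, -135], [-192, -206], [-173, -199], [-200, -128]]
ctr [ 6. 70.] size [ 23. 171.] corners [[-37, 145], [26, -14], [48, -5], [-15, 153]]
ctr [ 90. -13.] size [293. 339.] corners [[-66, 147], [-46, -191], [246, -174], [226, 164]]
ctr [198. -43.] size [64. 90.] corners [[161, -2], [171, -92], [235, -84], [224, 6]]
ctr [167.  84.] size [107. 122.] corners [[101, 132], [127, 13], [232, 36], [206, 155]]
ctr [173. 277.] size [ 37. 141.] corners [[146, 345], [163, 204], [200, 209], [183, 349]]
195 ................................................#########################################################
196 ................................###.....................#################################################
197 ................................###..............................########################################
198 ..
[... 5013 characters left out ...]
........................................
244 .........................................................................................................
245 .........................................................................................................
246 .........................................................................................................
247 .........................................................................................................
248 .........................................................................................................
249 .........................................................................................................
```

>>> apply_moves(moves=[[1,0,0,-15,0,0,0],[1,0,0,-5,0,0,0],[1,0,0,-5,0,0,0],[1,0,0,-5,0,0,0],[1,0,0,-5,0,0,0],[1,0,0,-5,0,0,0],[1,0,0,-5,0,0,0],[1,0,0,-5,0,0,0],[1,0,0,0,0,0,0]])

```text
time: 8.55
tool_pos: [0.5912, 0.2611, 0.0273]
tool_rot: [-0.703, 0.704, 0.071, -0.072]
contact_force: [-0.2, -0.7, -0.8]
gripper_width: -0.004
```

```bash
python3 - <<'E'
from h import *
st();bar()
E
```

```text
t 8.55 bay mm [-45.1 187. ] z 27.3 F [-0.2 -0.7 -0.8] w -0.0
tool axes in bay (cols)
 [[ 0.94   0.    -0.342]
 [ 0.342 -0.001  0.94 ]
 [-0.    -1.    -0.   ]]
rotvec deg in tool to [x->-? ] [ 0.3   0.33  1.7  -0.    1.12 -1.47]
ctr [-190. -164.] size [18. 73.] corners [[-203, -129], [-194, -201], [-176, -199], [-185, -127]]
ctr [21. 34.] size [ 24. 134.] corners [[-15, 92], [35, -33], [57, -24], [7, 100]]
ctr [ 89. -18.] size [296. 330.] corners [[-69, 139], [-49, -191], [246, -174], [227, 156]]
ctr [198. -43.] size [64. 90.] corners [[161, -2], [171, -92], [235, -84], [224, 6]]
ctr [167.  84.] size [107. 122.] corners [[101, 132], [127, 13], [232, 36], [206, 155]]
ctr [177. 238.] size [37. 64.] corners [[155, 268], [163, 204], [200, 209], [192, 272]]
```

>>> apply_moves(moves=[[1,-0.8,0,-5,0,0,0],[1,-0.8,0,-5,0,0,0],[1,-0.8,0,-5,0,0,0],[1,-0.8,0,-5,0,0,0],[1,-0.8,0,-5,0,0,0],[1,-0.8,0,-5,0,0,0],[1,-0.8,0,-5,0,0,0],[1,0,0,0,0,0,0]])

```text
time: 9.4
tool_pos: [0.5927, 0.2255, 0.0273]
tool_rot: [-0.703, 0.704, 0.071, -0.072]
contact_force: [0.1, 0.3, -0.4]
gripper_width: -0.003
```

```bash
python3 - <<'E'
from h import *
st();im=bar();crop("top",250,170,150,110,5,"t5",im);crop("scene",220,180,180,130,4,"s5")
E
python3 -c "
import cv2,numpy as np
a=cv2.imread('pics/t5.png');b=cv2.imread('pics/s5.png')
a=cv2.resize(a,None,fx=.53,fy=.53);b=cv2.resize(b,None,fx=.55,fy=.55);h=max(a.shape[0],b.shape[0])
cv2.imwrite('pics/c5.png',np.hstack([cv2.copyMakeBorder(x,0,h-x.shape[0],0,0,0) for x in(a,b)]))"
```

```text
t 9.4 bay mm [-38.4 152. ] z 27.3 F [ 0.1  0.3 -0.4] w -0.0
tool axes in bay (cols)
 [[ 0.94   0.    -0.342]
 [ 0.342 -0.001  0.94 ]
 [-0.    -1.    -0.001]]
rotvec deg in tool to [x->-? ] [ 0.25  0.3   1.73 -0.    1.11 -1.53]
ctr [-197. -165.] size [20. 79.] corners [[-220, -132], [-192, -206], [-173, -199], [-201, -125]]
ctr [ 92. -43.] size [293. 280.] corners [[-63, 88], [-46, -191], [246, -174], [230, 105]]
ctr [198. -43.] size [64. 90.] corners [[161, -2], [171, -92], [235, -84], [224, 6]]
ctr [167.  84.] size [107. 122.] corners [[101, 132], [127, 13], [232, 36], [206, 155]]
ctr [171. 276.] size [ 41. 141.] corners [[142, 344], [159, 204], [200, 209], [183, 349]]
```

View pics/c5.png

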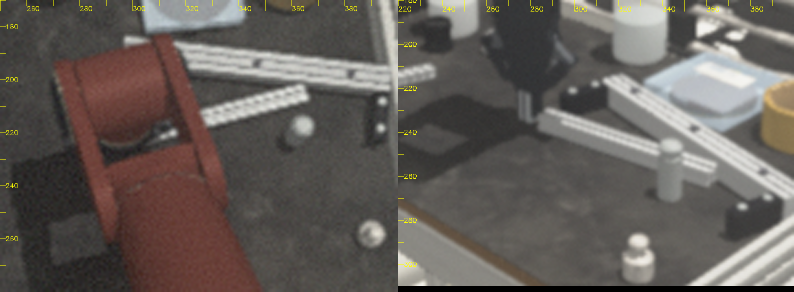

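The right end is now behind the post at about (366,205), and the scene view shows it too. The pusher is still on the left end face. Carrying on.

>>> apply_moves(moves=[[1,-0.8,0,-5,0,0,0],[1,-0.8,0,-5,0,0,0],[1,-0.8,0,-5,0,0,0],[1,-0.8,0,-5,0,0,0],[1,-0.8,0,-5,0,0,0],[1,-0.8,0,-5,0,0,0],[1,-0.8,0,-4,0,0,0],[1,0,0,0,0,0,0]])

```text
time: 10.3
tool_pos: [0.5941, 0.1912, 0.0273]
tool_rot: [-0.703, 0.704, 0.071, -0.072]
contact_force: [0.8, -0.5, -0.7]
gripper_width: 0.003
```

```bash
python3 - <<'E'
from h import *
st();im=manip.grab_frame("top")
m=im.min(2)[185:235,285:400]>105
for i,r in enumerate(m): print(185+i,''.join('.#'[int(x)] for x in r))
E
```

```text
t 10.3 bay mm [-32.1 118.2] z 27.3 F [ 0.8 -0.5 -0.7] w 0.0
tool axes in bay (cols)
 [[ 0.94   0.    -0.342]
 [ 0.342 -0.001  0.94 ]
 [-0.    -1.    -0.001]]
rotvec deg in tool to [x->-? ] [ 0.19  0.28  1.76 -0.    1.1  -1.58]
185 ............#################..............................................................................#..#####
186 ............#################..............................................................................#..#####
187 ............###############....................###.........................................................#..#####
188 ...........#########..........................##############...............................................##.#####
189 ...........#####...............................#######################.....................................#..#####
190 ................................................#############################...............................#.#####
191 ................................................######################################......................#..####
192 .............................
[... 4426 characters left out ...]
....................................................................................................
230 ...................................................................................................................
231 ...................................................................................................................
232 ...................................................................................................................
233 ...................................................................................................................
234 ...................................................................................................................
```

>>> apply_moves(moves=[[1,-0.8,0,-4,0,0,0],[1,-0.8,0,-4,0,0,0],[1,0,0,0,0,0,0],[1,0,0,25,0,0,0],[1,-47,0,0,0,0,0],[1,0,0,0,0,7,0],[1,0,0,0,0,7,0],[1,0,0,0,0,6,0],[1,0,0,0,0,0,0]])

```text
time: 11.25
tool_pos: [0.5429, 0.1986, 0.0274]
tool_rot: [-0.705, 0.705, -0.051, 0.051]
contact_force: [0.7, 0.3, -0.3]
gripper_width: -0.0
```

```bash
python3 - <<'E'
from h import *
st();im=manip.grab_frame("top")
m=im.min(2)[200:230,285:400]>105
for i,r in enumerate(m): print(200+i,''.join('.#'[int(x)] for x in r))
E
```

```text
t 11.25 bay mm [-83.7 118.2] z 27.4 F [ 0.7  0.3 -0.3] w -0.0
tool axes in bay (cols)
 [[ 1.     0.    -0.001]
 [ 0.001 -0.     1.   ]
 [ 0.    -1.    -0.   ]]
rotvec deg in tool to [x->-? ] [ 0.22  0.19  1.87 -0.    1.09 -1.2 ]
200 .......................................................................############################################
201 ................................................................................###################################
202 .........................................................................................##########################
203 .........................................................................................######..##################
204 .....................................................................................##########..............###.##
205 ............#....................................................................##############..................##
206 ...........###..............................................................###################..................##
207 ...........###.............
[... 2028 characters left out ...]
..................................................................................................#.
225 ...................................................................................................................
226 ..................................................................................................................#
227 ..................................................................................................................#
228 ..................................................................................................................#
229 ...................................................................................................................
```

Now I'll push the left-hand end in from the front.

>>> apply_moves(moves=[[1,0,0,-30,0,0,0],[1,25,0,0,0,0,0],[1,6,0,0,0,0,0],[1,6,0,0,0,0,0],[1,6,0,0,0,0,0],[1,6,0,0,0,0,0],[1,6,0,0,0,0,0],[1,6,0,0,0,0,0],[1,6,0,0,0,0,0],[1,6,0,0,0,0,0],[1,6,0,0,0,0,0],[1,6,0,0,0,0,0],[1,0,0,0,0,0,0]])

```text
time: 12.6
tool_pos: [0.6237, 0.1565, 0.0275]
tool_rot: [-0.705, 0.705, -0.051, 0.052]
contact_force: [0.3, 0.0, -0.2]
gripper_width: -0.001
```

```bash
python3 - <<'E'
from h import *
st();im=manip.grab_frame("top")
m=im.min(2)[182:225,285:400]>105
for i,r in enumerate(m): print(182+i,''.join('.#'[int(x)] for x in r))
E
```

```text
t 12.6 bay mm [ 2.4 88.3] z 27.5 F [ 0.3  0.  -0.2] w -0.0
tool axes in bay (cols)
 [[ 1.     0.001 -0.   ]
 [ 0.     0.     1.   ]
 [ 0.001 -1.     0.   ]]
rotvec deg in tool to [x->-? ] [ 0.13  0.32  1.71 -0.    1.11 -1.29]
182 ..........................................................................................................#.#######
183 ...........................................................................................................#.######
184 ..........................................................................................................##.######
185 ...........................................................................................................##.#####
186 ...........................................................................................................#..#####
187 ...........................................................................................................#..#####
188 ............................................................................................................#.#####
189 ..............................
[... 3585 characters left out ...]
.............................................................#######........................###...#.
220 .............................................................................######..............................#.
221 ...............................................................................##................................#.
222 ................................................................................................................##.
223 .................................................................................................................#.
224 ..................................................................................................................#
```

>>> apply_moves(moves=[[1,5,0,0,0,0,0],[1,5,0,0,0,0,0],[1,5,0,0,0,0,0],[1,3,0,0,0,0,0],[1,0,0,0,0,0,0]])

```text
time: 13.15
tool_pos: [0.6411, 0.154, 0.0274]
tool_rot: [-0.705, 0.705, -0.051, 0.052]
contact_force: [-0.4, -0.3, 0.1]
gripper_width: 0.001
```

```bash
python3 - <<'E'
from h import *
st()
E
```

```text
t 13.15 bay mm [19.9 88.4] z 27.4 F [-0.4 -0.3  0.1] w 0.0
tool axes in bay (cols)
 [[ 1.     0.001 -0.   ]
 [ 0.     0.     1.   ]
 [ 0.001 -1.     0.   ]]
rotvec deg in tool to [x->-? ] [ 0.12  0.35  1.67 -0.    1.12 -1.3 ]
```

>>> apply_moves(moves=[[1,-40,0,0,0,0,0],[1,-45,0,0,0,0,0],[1,-45,0,0,0,0,0],[1,-20,-40,0,0,0,0],[1,0,-45,45,0,0,0],[1,0,-45,45,0,0,0],[1,0,0,45,0,0,0],[1,0,0,45,0,0,0],[1,0,0,45,0,0,0],[1,0,0,0,0,0,0]])

```text
time: 14.15
tool_pos: [0.5221, 0.384, 0.1383]
tool_rot: [0.706, -0.705, 0.05, -0.05]
contact_force: [-0.1, -0.8, -1.2]
gripper_width: -0.002
```

```bash
python3 - <<'E'
from h import *
st();im=manip.grab_frame("top");crop("top",270,170,140,110,5,"t6",im);crop("scene",220,180,180,130,4,"s6")
a=cv2.imread('pics/t6.png');b=cv2.imread('pics/s6.png')
a=cv2.resize(a,None,fx=.56,fy=.56);b=cv2.resize(b,None,fx=.56,fy=.56);h=max(a.shape[0],b.shape[0])
cv2.imwrite('pics/c6.png',np.hstack([cv2.copyMakeBorder(x,0,h-x.shape[0],0,0,0) for x in(a,b)]))
m=im.min(2)[182:225,285:400]>105
for i,r in enumerate(m): print(182+i,''.join('.#'[int(x)] for x in r))
E
```

```text
t 14.15 bay mm [-131.4  298.5] z 138.3 F [-0.1 -0.8 -1.2] w -0.0
tool axes in bay (cols)
 [[ 1.     0.001 -0.005]
 [ 0.005  0.002  1.   ]
 [ 0.001 -1.     0.002]]
rotvec deg in tool to [x->-? ] [ 0.52  0.19  1.65  0.    1.29 -0.91]
182 .............................................................................................................######
183 ............###..............................................................................................######
184 ............###########......................................................................................######
185 ............#####################..........................................................................#..#####
186 ............##############################....................................................................#####
187 ............######################################.........................................................#..#####
188 ............###############################################...................................................#####
189 ............############
[... 3591 characters left out ...]
.............................................................#######.........................##.....
220 .............................................................................######................................
221 ...............................................................................#...................................
222 ...................................................................................................................
223 ...................................................................................................................
224 ...................................................................................................................
```

View pics/c6.png

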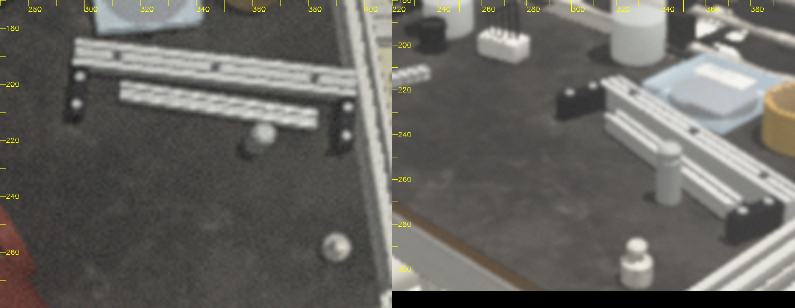

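The bar lies inside the bay with its ends at about (312.5,202) and (384,211), behind the post and nearly parallel to the fence. Now to check the depths.

```bash
python3 - <<'E'
from h import *
for p in((312.5,198.7),(312.5,206),(384,208),(384,215.5)):print(tobay(onz("top",p,.02)).round(1))
print("L blk front, R blk front bolts",tobay(onz("top",(297,207),.03)),tobay(onz("top",(392.5,218),.03)))
print("post",tobay(onz("top",(364.3,217),.062)),"weight",onz("top",(390,257.5),.038))
tris({"RF top":((355.5,257.5),(384,215.5))})
E
```

```text
[ 49.9 100.8]
[26.5 98.3]
[  46.9 -123.3]
[  23.1 -124.9]
L blk front, R blk front bolts [ 15.12756591 145.9290476 ] [  15.88928796 -149.4269235 ]
post [  1.04264533 -58.17921147] weight [ 0.48024172 -0.0612776   0.038     ]
RF top [596. -42.  58.] 21.6
```

The whole bar sits at bay x ≈ 24–49 and y ≈ −124 to +100. That clears the post's rear at 13 mm, the block fronts at 0 and the blocks at ±140. The hand is away from the bar, so I'm handing in.

```bash
python3 -c "
from plant import manip
print(manip.job_done())"
```

```text
the job is handed in; nothing more can be done
None
```

The bar is in the bay, and I handed the job in at about 14 s of the 64 s allowed. I pushed it with the shut fingertips and never lifted it:
1. I pushed it forwards near its middle.
2. I pushed its right-hand end into the mouth.
3. I pushed along the bar from its left end, which took the right end across behind the post.
4. I pushed the left-hand end in from the front.

**Last checks:** In the final top view the bar lies at bay x ≈ 24–49 mm and y ≈ −124 to +100 mm. That is about 10 mm behind the post and well behind the block fronts. It is about 16 mm clear of the right block and 40 mm clear of the left one. The weight measures at the same place as at the start. The other bystanders that I could see look unmoved, but I did not measure them. The hand was about 0.2 m from the bar, with no contact force.

**What failed or disagreed:**
- **First push too high:** The fingertips were only just below the bar's top, so I backed off and lowered them 9 mm. The bar moved as intended.
- **Two-view check not valid:** My last cross-check of the bar's right front corner missed by 22 mm. I had probably picked the wrong pixel in the scene view. The final position therefore rests on the top view at the known 20 mm height, and the scene picture agrees by eye.

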